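# Load a putter-weight blank into the spring magazine

### The job

Take the solid full-size aluminium blank (not the ring with the hole, not the small disc), lay it flat on the black follower in the mouth of the spring-fed magazine, and press it straight down until the two steel catches snap in over its top face. Then let go and draw back, leaving the blank held level under both catches.

Things in the scene. Friction and masses are not known exactly. Their poses are not given: they have to be found in the camera images.
- blank: Solid aluminium disc, 60 mm in diameter, 14 mm thick, about 107 g, lying flat on the bench. Origin at its centre (mid-thickness); z is its axis. Two look-alikes near it do not belong in the magazine: a ring of the same outside size with a 34 mm hole, and a solid disc of only 34 mm diameter.
- feeder: Magazine, fixed: base plate 150 (x) by 120 mm, grey upright tube 76 mm inside, flared to about 88 mm inside at its rim 75 mm above the bench. At +x and -x a post 34 mm wide, inner face 46 mm from the tube's axis, rises to 105 mm and carries a hinged steel catch. Above the rim the y sides are free: set the blank down with fingers closing along y. Origin on the tube's axis at bench level.
- mouth (a point): Point on the tube's axis at rim height, 75 mm above the bench, level with the catches' lower tips. The two sprung catches, 24 mm wide, slope down and inwards: 84 mm apart at their hinges 103 mm above the bench, 34 mm at the tips. A disc pushed down spreads them (1 to 3 N each). Press with something under 36 mm wide along the magazine's x, e.g. closed fingers.
- follower (a joint): How far the follower is pushed down, m. Black round cap, 30 mm across, on the tube's axis; at 0 its flat top is 91 mm above the bench, between the catches. Springs up with 2.5 N plus 100 N/m; hard stop at 0.050. With a blank on it, the catches snap in over the blank once pushed to 0.041-0.048 (blank's top 11-18 mm below the mouth point); let go, it rises to about 0.032 and the blank stays held.
Mind the look-alikes: they are no part of the job. What is shaped like the blank but blue or green is not meant.

How it is judged:
At the end, for the whole second after the job is handed in: The blank is in the tube, held down by both catches against the sprung follower: its centre within 12 mm of the tube's axis and 4 to 16 mm below the mouth point, level within 0.15 rad, the follower pushed down by 26 to 40 mm, and everything at rest and released (horizontal distance between blank and mouth below 0.012 m and z of blank in the frame of mouth between -0.016 and -0.004 m and angle between the z axis of blank and the z axis of feeder, either way round below 0.15 rad and value of joint follower between 0.026 and 0.04 m and linear speed of blank below 0.02 m/s); the robot touches nothing.
It also fails if it takes over 48 s, if anything falls off the work surface, if the arm or the gripper's body presses on something with over 40 N, if the wrist force passes 120 N, or if a joint passes its speed limit or range.

### The arm

A 6-joint arm with a two-finger parallel gripper is mounted at the origin on the work surface. World frame = base frame: x ahead of the robot, y to its left, z up, the work surface at z = 0. Lengths are in m, angles in rad, forces in N, time in s.
With the tool pointing down it reaches from about 0.375 to 0.9 m from the base axis. Payload 3.1 kg.
Tool frame: the origin (TCP) lies at the very end of the fingers, on their centre line; the grasp point (between the pads) lies 19 mm behind it (manip.tcp_to_grasp is the distance from the TCP to the grasp point, in m); z points along the fingers, y is the line along which they close (so a half turn about z gives the same grasp; the last joint's range is limited). The gripper opens to 85 mm and grips with 20 to 120 N. Pads are 22 mm wide; open, the fingers measure 114 mm over their backs; the gripper's body (76 mm by 85 mm) begins 54 mm behind the grasp point. The pads swing forward as they close: fully open they stand 13 mm farther back than shut.
Start: joints at [-1.452, 0.527, 1.433, -0, 1.181, -0.178], TCP at [0.183, -0.597, 0.231] pointing down, gripper open.
Joint ranges: [-3.08, 3.08], [-0.75, 2.2], [0.22, 2.44], [-1.43, 4.57], [0, 2.65], [-2.85, 2.85]. Speed limits (rad/s): [2.79, 2.79, 3.14, 3.14, 3.14, 3.14].

### API

Orientations are given as a unit quaternion [x, y, z, w].
In Python, from station import manip gives the robot as it stands. The module is installed in compiled form; this text tells all that it offers.
- The arm moves only by the tool step_arm, never from a script. Its argument "commands" is one flat list of numbers, 6 for each row, row after row: the shift along the tool's x, y, z in m, then the turn, a rotation vector about the tool's x, y, z in degrees. A call has exactly 10 rows; each row is the pose to reach, as a shift and turn from the pose commanded when the call began, along the tool's axes at that moment; what a row does not reach only later rows make up. A row lasts 1/10 s, in which the tool goes at most 50 mm and 8.59 degrees, less where a joint would pass 70% of its speed; a pose out of reach is approached as far as the arm can. A call with a gripper value outside its range is refused whole. "jaw" is the opening in per cent of the stroke, from 0 (shut) to 100 (fully open), set as the call begins (left out, the last holds). The fingers move at their own pace and stop on an object; "grip_force" is the grip in N (left out, the last holds). Time passes only in rows, so rows that repeat a pose let the fingers close, or fill a call up. It gives the time, the measured TCP pose, the force, the opening and the grip force at its end, in the units of the state.
- manip.sense(): the state, without advancing time (a new reading comes with each control period).
- manip.snapshot(name): name is "scene" or "top"; returns a dict with "pixels" (480x640x3 uint8, blue, green, red), "fx", "fy", "cx", "cy" (pixels), "R" (3x3) and "t" (3): a world point X has camera coordinates R X + t. Camera axes: x right, y down, z forward; pixel columns grow to the right and rows downward; lengths in m; the calibration is good to about 2 mm. A picture is of the moment at which its call begins. There is no depth.
- manip.sign_off(): hands the job in; it is judged then, once.
The state is a dict: "t": time; "q": joint angles; "qd": joint speeds; "tau": joint torques, N m; "tcp_pos": TCP position; "tool_rot": TCP orientation; "force": force on the tool from outside, world axes, zero at the start; "ft_torque": the same for the moment, N m; "finger_gap": opening from 0.0 (shut) to 1.0 (fully open); "gripper_force": force on a finger pad.
Only numpy, scipy, OpenCV 4.12 (cv2) and the standard library are available. Lean on these libraries where they do the work, as an engineer would, in place of code of your own. Each camera call takes 0.05 s, during which the arm holds its last target. There are 200 camera calls.

## Working session

There is one attempt and no reset: what is moved stays moved. The work goes in short steps, Python scripts to look and compute and a tool call to move; the robot and the scene stay as the last step left them, time stands still between calls to the robot, and variables do not carry over. Pictures are saved under pics/ and viewed, at most 10 in all, crops included, and the job is handed in when it is done.

Besides the shell and the picture viewer there is one more tool, called after "Emit:" in YAML: its name, and indented under it one key for each argument. step_arm: Moves the arm, as the interface text tells. Its arguments: {"type":"object","properties":{"commands":{"type":"array","items":{"type":"number"}},"jaw":{"type":"number"},"grip_force":{"type":"number"}},"required":["commands"]}

```bash
mkdir -p pics
python3 - <<'E'
from station import manip
import cv2,pickle
d={n:manip.snapshot(n) for n in("scene","top")}
for n in d: cv2.imwrite(f"pics/{n}0.png",d[n]["pixels"])
pickle.dump(d,open("s0.pkl","wb"))
s=manip.sense();print(s["t"],s["tcp_pos"],s["tool_rot"],s["finger_gap"],s["force"])
for n in d: print(n,d[n]["R"],d[n]["t"],d[n]["fx"])
E
```

```text
0.1 [ 0.18332373 -0.59683528  0.23040949] [ 9.88931576e-01  1.48368957e-01  1.28028103e-05 -9.95293008e-04] 0.999749403709719 [-0.1330369  -0.06897416 -0.2080604 ]
scene [[-0.72063374  0.69303637 -0.01968743]
 [ 0.35877437  0.34846187 -0.86594184]
 [-0.59326887 -0.63109026 -0.49975707]] [ 0.38879132 -0.16220417  1.21480094] 539.4943859365366
top [[ 0.01013086 -0.99982211 -0.01590965]
 [-0.99000979 -0.00779122 -0.14078319]
 [ 0.14063419  0.01717697 -0.98991261]] [0.05844699 0.61058957 0.69614088] 480.5006608796452
```

View pics/scene0.png

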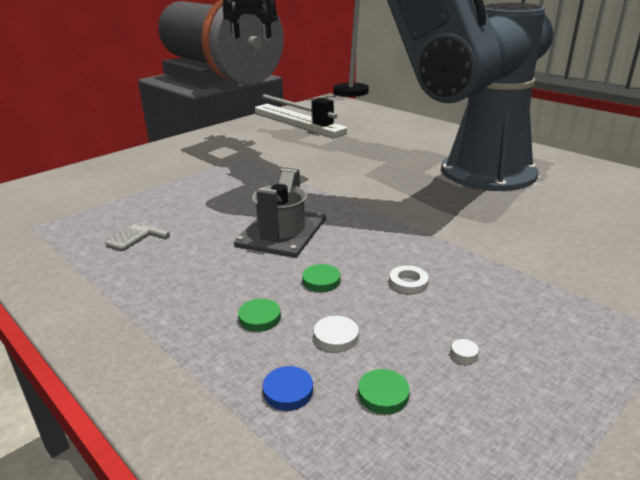

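View pics/top0.png

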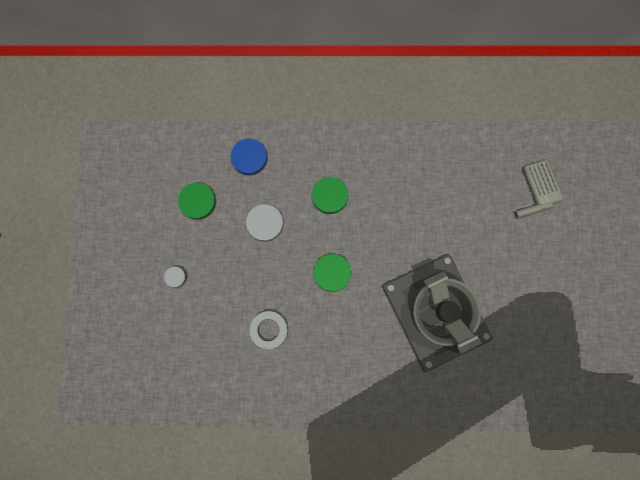

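The top view shows three bright discs. The solid full-size one is at (264,222), the ring at (268,329) and the small disc at (175,276). The blank is the one at (264,222): it is aluminium-white, solid and about 37 px across. The magazine is at about (448,312), with its posts along image direction (37,77). I'll confirm this in a crop and measure.

```bash
cat > h.py <<'E'
import numpy as np,cv2
def ray(s,p,z):
    R,t=np.array(s["R"]),np.array(s["t"]);c=-R.T@t
    d=R.T@np.array([(p[0]-s["cx"])/s["fx"],(p[1]-s["cy"])/s["fy"],1]);return c+d*(z-c[2])/d[2]
def proj(s,X):
    c=np.array(s["R"])@X+np.array(s["t"]);return np.array([s["cx"]+s["fx"]*c[0]/c[2],s["cy"]+s["fy"]*c[1]/c[2]])
def blobs(im,lo,hi,amin):
    m=cv2.inRange(cv2.cvtColor(im,cv2.COLOR_BGR2HSV),lo,hi)
    cs,_=cv2.findContours(m,cv2.RETR_EXTERNAL,cv2.CHAIN_APPROX_NONE)
    return [(cv2.fitEllipse(c),cv2.contourArea(c)) for c in cs if cv2.contourArea(c)>amin]
E
python3 - <<'E'
import pickle;from h import *
d=pickle.load(open("s0.pkl","rb"));T=d["top"];S=d["scene"]
for e,a in blobs(T["pixels"],(0,0,140),(180,40,255),200):
    if e[0][1]>100: print("bright",np.round(e[0],1),np.round(e[1],1),a,ray(T,e[0],.014).round(4))
sc=[(391,288),(447,261),(487,337),(428,365)]
W=[ray(T,p,.010) for p in sc];print(np.round(W,4),np.mean(W,0).round(4))
a=(W[2]-W[1]+W[3]-W[0]);print("x axis yaw deg",np.degrees(np.arctan2(a[1],a[0])))
b=W[0]-W[1]+W[3]-W[2];print("y axis",np.degrees(np.arctan2(b[1],b[0])))
for e,ar in blobs(T["pixels"][290:335,425:475],(0,0,0),(180,255,38),60): print("dark",np.add(e[0],(425,290)),e[1],ar,ray(T,np.add(e[0],(425,290)),.091).round(4))
A=cv2.resize(T["pixels"][180:360,160:310],None,fx=3,fy=3,interpolation=2)
B=cv2.resize(T["pixels"][245:380,375:500],None,fx=4,fy=4,interpolation=2)[:540,:]
cv2.imwrite("pics/crop1.png",cv2.resize(np.hstack([A,B[:,:350]*0+cv2.resize(B,(350,540))]),(800,540)))
E
```

```text
bright [267.8 329.7] [36.1 36.9] 1046.0 [0.4805 0.1467 0.014 ]
bright [173.7 276.4] [19.1 19.8] 295.5 [0.5628 0.2993 0.014 ]
bright [263.8 221.9] [34.5 35.7] 964.5 [0.6522 0.1576 0.014 ]
bright [544.  184.4] [18.8 45.7] 308.5 [ 0.7172 -0.2954  0.014 ]
[[ 0.5477 -0.0469  0.01  ]
 [ 0.5915 -0.1366  0.01  ]
 [ 0.4729 -0.1955  0.01  ]
 [ 0.4292 -0.1029  0.01  ]] [ 0.5103 -0.1205  0.01  ]
x axis yaw deg -154.14530560985477
y axis 115.65337757225639
```

View pics/crop1.png

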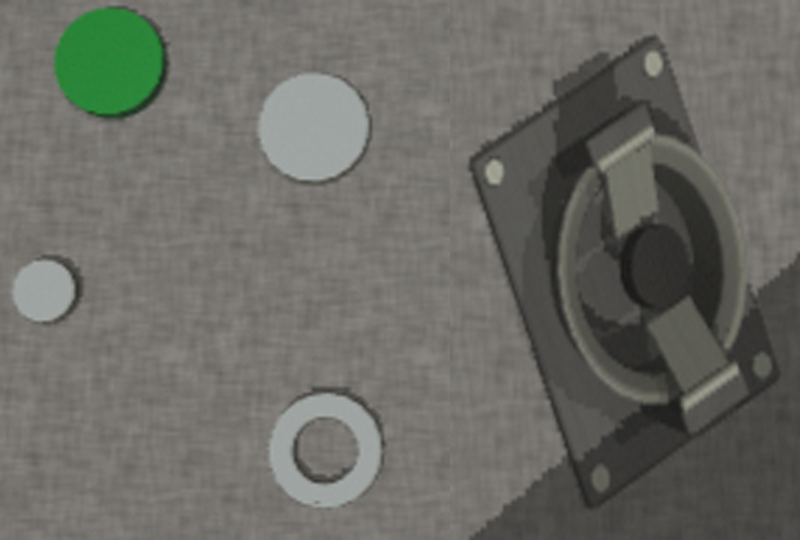

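The crop confirms the solid full-size disc at (264,222): no hole, and the same outside size as the ring below it. The small disc is to the left. The magazine's follower is at about (449,311) and its rim centre at about (447,312).

```bash
cat >> h.py <<'E'
def delta(s,goal,yaw):
    from scipy.spatial.transform import Rotation as Ro
    R=Ro.from_quat(s["tool_rot"]);a=np.radians(yaw)
    G=Ro.from_matrix(np.array([[np.cos(a),np.sin(a),0],[np.sin(a),-np.cos(a),0],[0,0,-1]]))
    return (R.inv().apply(np.array(goal)-s["tcp_pos"])*1000).round(1),(R.inv()*G).as_rotvec(degrees=True).round(2)
E
python3 - <<'E'
import pickle;from h import *;from station import manip
d=pickle.load(open("s0.pkl","rb"));T=d["top"];S=d["scene"]
print(ray(T,(448.9,311.3),.091),ray(T,(447.1,312),.075))
F=np.array([.510,-.1205,.091]);print("follower in scene",proj(S,F),"rim",proj(S,F-[0,0,.016]),"blank scene",proj(S,np.array([.652,.1576,.014])))
g=S["pixels"][175:215,255:310]
for e,ar in blobs(g,(0,0,0),(180,255,45),30): print(np.add(e[0],(255,175)),e[1],ar)
s=manip.sense();print(delta(s,[.652,.158,.09],25.75))
E
```

```text
[ 0.51135551 -0.11749321  0.091     ] [ 0.51045612 -0.11882684  0.075     ]
follower in scene [279.08106409 185.59312469] rim [279.56795351 193.93598567] blank scene [336.57285282 328.44737672]
[271.70625877 200.28414536] (22.33063507080078, 34.252662658691406) 485.0
(array([ 669.5, -583.8,  141.8]), array([-0.11, -0.03, -8.69]))
```

Emit:
step_arm:
  commands: [20,-17,0,0,0,-1,55,-47,0,0,0,-2.5,92,-80,0,0,0,-4,129,-112,0,0,0,-5.5,166,-145,0,0,0,-7,203,-177,0,0,0,-8.7,240,-209,0,0,0,-8.7,277,-241,0,0,0,-8.7,310,-270,0,0,0,-8.7,335,-292,0,0,0,-8.7]
  jaw: 100
  grip_force: 40

```text
t: 1.1
tcp_pos: [0.449, -0.1715, 0.2312]
tool_rot: [0.975, 0.223, -0.0, -0.0]
force: [0.5, 0.2, 0.1]
finger_gap: 1.001
gripper_force: 0.0
```

Run:
```python
from h import *;from station import manip
s=manip.sense();print(s["t"],s["tcp_pos"],delta(s,[.652,.158,.09],25.75))
```

```text
1.1 [ 0.44901841 -0.17152822  0.23120288] (array([ 326. , -208.6,  141.2]), array([-0.01,  0.01,  0.  ]))
```

Emit:
step_arm:
  commands: [25,-16,0,0,0,0,65,-42,0,0,0,0,107,-68,5,0,0,0,149,-95,20,0,0,0,191,-122,45,0,0,0,233,-149,70,0,0,0,270,-173,95,0,0,0,300,-192,120,0,0,0,320,-205,135,0,0,0,326,-209,141,0,0,0]

```text
t: 2.1
tcp_pos: [0.7039, 0.2426, 0.1363]
tool_rot: [0.975, 0.223, -0.0, 0.0]
force: [0.6, -1.1, -0.2]
finger_gap: 0.999
gripper_force: 0.0
```

Run:
```python
from h import *;from station import manip
T=manip.snapshot("top");S=manip.snapshot("scene")
cv2.imwrite("pics/a.png",np.hstack([cv2.resize(T["pixels"][120:320,164:364],(400,400)),cv2.resize(S["pixels"][200:400,236:436],(400,400))]))
s=manip.sense();print(s["t"],s["tcp_pos"],delta(s,[.652,.158,.0],25.75))
```

```text
2.2 [0.70313115 0.24620343 0.1323251 ] (array([-84.2,  57.2, 132.4]), array([-0.17,  0.19,  0.3 ]))
```

View pics/a.png

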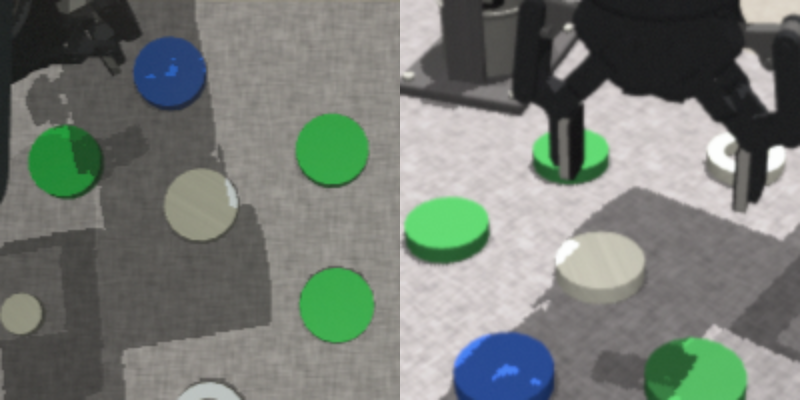

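The blank at crop-left (200,205) is undisturbed. The arm went past the expected point, so I'll hold for one call to see where it settles.

Emit:
step_arm:
  commands: [0,0,0,0,0,0,0,0,0,0,0,0,0,0,0,0,0,0,0,0,0,0,0,0,0,0,0,0,0,0,0,0,0,0,0,0,0,0,0,0,0,0,0,0,0,0,0,0,0,0,0,0,0,0,0,0,0,0,0,0]

```text
t: 3.2
tcp_pos: [0.7035, 0.2409, 0.1376]
tool_rot: [0.975, 0.223, -0.0, -0.0]
force: [-1.2, -1.3, 0.0]
finger_gap: 1.001
gripper_force: 0.0
```

Run:
```python
from h import *;from station import manip
s=manip.sense();print(s["t"],s["tcp_pos"],np.round(s["qd"],3),delta(s,[.652,.158,.0],25.75))
```

```text
3.2 [0.70348733 0.24094518 0.13756146] [ 0.003  0.002 -0.001 -0.001 -0.     0.001] (array([-82.4,  52.3, 137.6]), array([-0.  ,  0.01,  0.02]))
```

The arm has settled, but its moves don't match the commands: about 1.2 times too far in xy and 0.66 in z. I'll test the scaling with a small move.

Emit:
step_arm:
  commands: [-10,0,0,0,0,0,-20,0,0,0,0,0,-30,0,0,0,0,0,-40,0,0,0,0,0,-40,0,0,0,0,0,-40,0,0,0,0,0,-40,0,0,0,0,0,-40,0,0,0,0,0,-40,0,0,0,0,0,-40,0,0,0,0,0]

```text
t: 4.2
tcp_pos: [0.2525, 0.0231, 0.1381]
tool_rot: [0.975, 0.224, 0.001, 0.001]
force: [0.0, -2.2, 0.6]
finger_gap: 0.998
gripper_force: 0.0
```

Run:
```python
from h import *;from station import manip
s=manip.sense();print(s["t"],s["tcp_pos"],np.round(s["qd"],3),delta(s,[.652,.158,.0],25.75))
```

```text
4.2 [0.25247234 0.023104   0.13805601] [-1.358 -0.341  1.134 -0.007 -0.817 -1.335] (array([418.1,  52.9, 139. ]), array([ 0.13, -0.11,  0.16]))
```

The cause is my mistake: shifts are in metres and I sent millimetres, so every row hit its cap. Nothing was touched. From here on I'll use metres.

Emit:
step_arm:
  commands: [0.02,0.002,0,0,0,0,0.06,0.008,0,0,0,0,0.105,0.015,0,0,0,0,0.15,0.02,0,0,0,0,0.195,0.025,0,0,0,0,0.24,0.03,0.01,0,0,0,0.285,0.035,0.02,0,0,0,0.33,0.04,0.03,0,0,0,0.375,0.045,0.04,0,0,0,0.415,0.053,0.05,0,0,0]

```text
t: 5.2
tcp_pos: [0.6522, 0.1575, 0.0874]
tool_rot: [0.975, 0.223, 0.001, 0.0]
force: [0.0, -0.4, -0.7]
finger_gap: 1.002
gripper_force: 0.0
```

Emit:
step_arm:
  commands: [0,0,0,0,0,0,0,0,0,0,0,0,0,0,0,0,0,0,0,0,0,0,0,0,0,0,0,0,0,0,0,0,0,0,0,0,0,0,0,0,0,0,0,0,0,0,0,0,0,0,0,0,0,0,0,0,0,0,0,0]

```text
t: 6.2
tcp_pos: [0.65, 0.1562, 0.0877]
tool_rot: [0.975, 0.223, 0.0, -0.0]
force: [0.5, 0.3, -0.3]
finger_gap: 1.0
gripper_force: 0.0
```

Run:
```python
from h import *;from station import manip
s=manip.sense();print(s["t"],s["tcp_pos"],np.round(s["q"],3),s["force"],delta(s,[.652,.158,.0],25.75))
T=manip.snapshot("top");S=manip.snapshot("scene")
cv2.imwrite("pics/b.png",np.hstack([cv2.resize(T["pixels"][120:320,164:364],(400,400)),cv2.resize(S["pixels"][200:400,236:436],(400,400))]))
```

```text
6.2 [0.65000547 0.15618362 0.08765585] [0.069 0.756 1.424 0.    0.961 1.19 ] [ 0.46793788  0.29873546 -0.3385039 ] (array([ 2.6, -0.8, 87.7]), array([-0.  , -0.  ,  0.01]))
```

View pics/b.png

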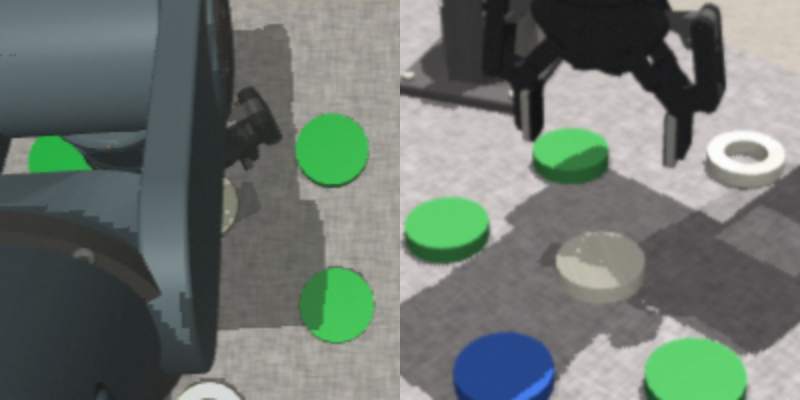

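The fingers straddle the blank, which sits at crop-right (600,265). Next I descend and close.

Emit:
step_arm:
  commands: [0.002,-0.001,0.008,0,0,0,0.003,-0.001,0.022,0,0,0,0.003,-0.001,0.038,0,0,0,0.003,-0.001,0.053,0,0,0,0.003,-0.001,0.066,0,0,0,0.003,-0.001,0.076,0,0,0,0.003,-0.001,0.082,0,0,0,0.003,-0.001,0.085,0,0,0,0.003,-0.001,0.086,0,0,0,0.003,-0.001,0.086,0,0,0]

```text
t: 7.3
tcp_pos: [0.6527, 0.1584, 0.0021]
tool_rot: [0.975, 0.223, 0.0, 0.0]
force: [-0.1, -0.3, 1.0]
finger_gap: 1.001
gripper_force: 0.0
```

Emit:
step_arm:
  commands: [0,0,0,0,0,0,0,0,0,0,0,0,0,0,0,0,0,0,0,0,0,0,0,0,0,0,0,0,0,0,0,0,0,0,0,0,0,0,0,0,0,0,0,0,0,0,0,0,0,0,0,0,0,0,0,0,0,0,0,0]
  jaw: 0
  grip_force: 40

```text
t: 8.3
tcp_pos: [0.6529, 0.1585, 0.0028]
tool_rot: [0.975, 0.223, 0.001, 0.0]
force: [-1.5, 0.4, 5.4]
finger_gap: 0.679
gripper_force: 42.7
```

Emit:
step_arm:
  commands: [0,0,-0.005,0,0,0,0,0,-0.017,0,0,0,0,0,-0.035,0,0,0,0,0,-0.055,0,0,0,0,0,-0.077,0,0,0,0,0,-0.099,0,0,0,0,0,-0.119,0,0,0,0,0,-0.134,0,0,0,0,0,-0.145,0,0,0,0,0,-0.15,0,0,0]

```text
t: 9.3
tcp_pos: [0.6527, 0.1585, 0.1533]
tool_rot: [0.975, 0.223, 0.001, 0.0]
force: [0.6, -0.1, -1.5]
finger_gap: 0.676
gripper_force: 43.0
```

Run:
```python
from h import *;from station import manip
s=manip.sense();print(s["t"],s["tcp_pos"],s["finger_gap"],s["force"],delta(s,[.511,-.119,.15],25.75))
S=manip.snapshot("scene");p=proj(S,np.array(s["tcp_pos"])).astype(int);print(p)
x,y=max(p[0]-100,0),max(p[1]-75,0)
cv2.imwrite("pics/c.png",cv2.resize(S["pixels"][y:y+150,x:x+200],(800,600)))
```

```text
9.3 [0.65272902 0.15845153 0.15328885] 0.6757811983333534 [ 0.64471225 -0.08286314 -1.51974995] (array([-248.3,  188.2,    3. ]), array([ 0.04, -0.11,  0.02]))
[336 238]
```

View pics/c.png

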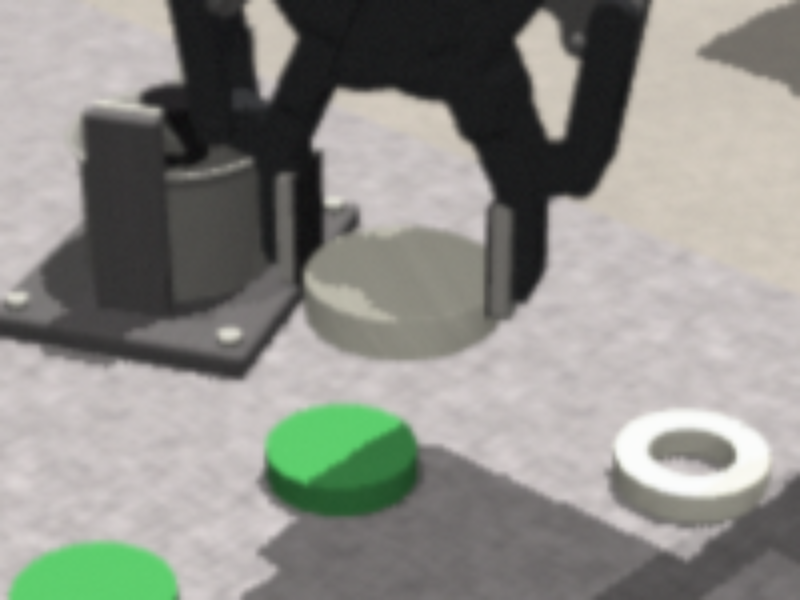

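The blank is held level between the pads at crop (400,290). Now over to the mouth.

Emit:
step_arm:
  commands: [-0.01,0.007,0,0,0,0,-0.036,0.027,0,0,0,0,-0.068,0.052,0,0,0,0,-0.102,0.078,0,0,0,0,-0.136,0.104,0,0,0,0,-0.17,0.129,0,0,0,0,-0.202,0.153,0,0,0,0,-0.228,0.173,0,0,0,0,-0.244,0.185,0,0,0,0,-0.249,0.188,0,0,0,0]

```text
t: 10.35
tcp_pos: [0.5076, -0.1211, 0.1508]
tool_rot: [0.975, 0.221, -0.001, -0.001]
force: [0.8, 0.3, -1.1]
finger_gap: 0.68
gripper_force: 43.1
```

Emit:
step_arm:
  commands: [0,0,0.005,0,0,0,0,0,0.012,0,0,0,0,0,0.02,0,0,0,0,0,0.028,0,0,0,0,0,0.035,0,0,0,0,0,0.04,0,0,0,0,0,0.043,0,0,0,0,0,0.045,0,0,0,0,0,0.045,0,0,0,0,0,0.045,0,0,0]

```text
t: 11.35
tcp_pos: [0.5099, -0.1193, 0.1068]
tool_rot: [0.975, 0.223, 0.0, 0.0]
force: [1.0, 0.8, -1.5]
finger_gap: 0.676
gripper_force: 43.1
```

Run:
```python
from h import *;from station import manip
s=manip.sense();print(s["t"],s["tcp_pos"],s["finger_gap"],s["force"],delta(s,[.511,-.119,.093],25.75))
S=manip.snapshot("scene")
cv2.imwrite("pics/d.png",cv2.resize(S["pixels"][130:265,200:380],(800,600)))
```

```text
11.35 [ 0.50991891 -0.11929419  0.10684228] 0.6756537188314864 [ 0.98433563  0.84210509 -1.5370572 ] (array([ 1.1,  0.2, 13.8]), array([ 0.02, -0.02,  0.  ]))
```

View pics/d.png

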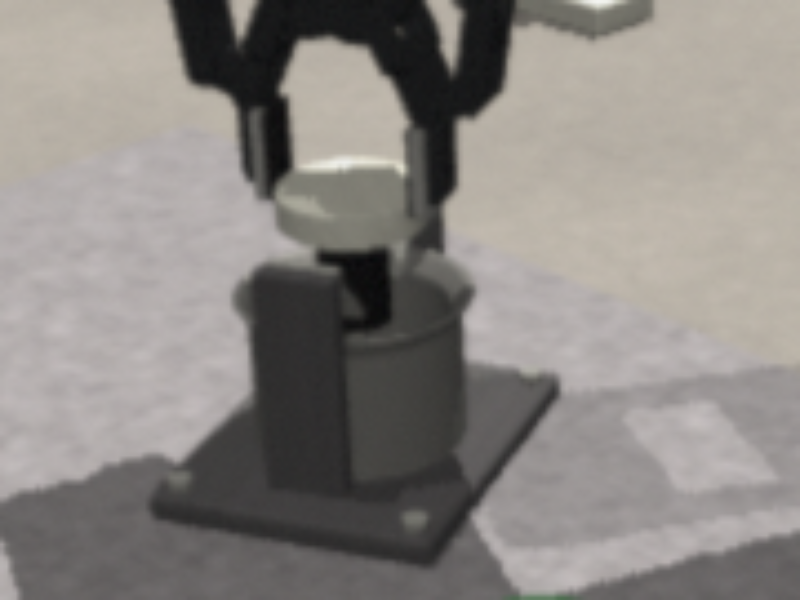

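The blank at crop (350,200) is level and centred over the follower at (355,290). I'll lower it onto the cap.

Emit:
step_arm:
  commands: [0.001,0,0.002,0,0,0,0.001,0,0.004,0,0,0,0.001,0,0.006,0,0,0,0.001,0,0.008,0,0,0,0.001,0,0.01,0,0,0,0.001,0,0.012,0,0,0,0.001,0,0.013,0,0,0,0.001,0,0.014,0,0,0,0.001,0,0.0145,0,0,0,0.001,0,0.0145,0,0,0]

```text
t: 12.4
tcp_pos: [0.5108, -0.1187, 0.0925]
tool_rot: [0.975, 0.223, 0.0, 0.0]
force: [0.1, 1.1, 3.0]
finger_gap: 0.677
gripper_force: 43.4
```

Contact: about 4.5 N. I'll release, raise and look.

Emit:
step_arm:
  commands: [0,0,0,0,0,0,0,0,0,0,0,0,0,0,0,0,0,0,0,0,0,0,0,0,0,0,0,0,0,0,0,0,0,0,0,0,0,0,0,0,0,0,0,0,0,0,0,0,0,0,0,0,0,0,0,0,0,0,0,0]
  jaw: 100

```text
t: 13.4
tcp_pos: [0.5107, -0.1187, 0.0922]
tool_rot: [0.975, 0.223, 0.0, 0.0]
force: [0.3, 0.0, -1.0]
finger_gap: 0.995
gripper_force: 0.0
```

Emit:
step_arm:
  commands: [0,0,-0.003,0,0,0,0,0,-0.009,0,0,0,0,0,-0.018,0,0,0,0,0,-0.028,0,0,0,0,0,-0.037,0,0,0,0,0,-0.044,0,0,0,0,0,-0.048,0,0,0,0,0,-0.05,0,0,0,0,0,-0.05,0,0,0,0,0,-0.05,0,0,0]

```text
t: 14.4
tcp_pos: [0.5104, -0.1186, 0.1419]
tool_rot: [0.975, 0.223, -0.0, -0.0]
force: [0.6, -0.6, 1.1]
finger_gap: 1.0
gripper_force: 0.0
```

Run:
```python
from h import *;from station import manip
s=manip.sense();print(s["t"],s["tcp_pos"],s["finger_gap"],s["force"])
S=manip.snapshot("scene");print(proj(S,np.array([.511,-.119,.105])))
cv2.imwrite("pics/e.png",cv2.resize(S["pixels"][130:265,200:380],(800,600)))
```

```text
14.4 [ 0.51042948 -0.11861922  0.14190585] 1.0001634033326792 [ 0.56166977 -0.60883116  1.12472309]
[278.77126344 178.57861193]
```

View pics/e.png

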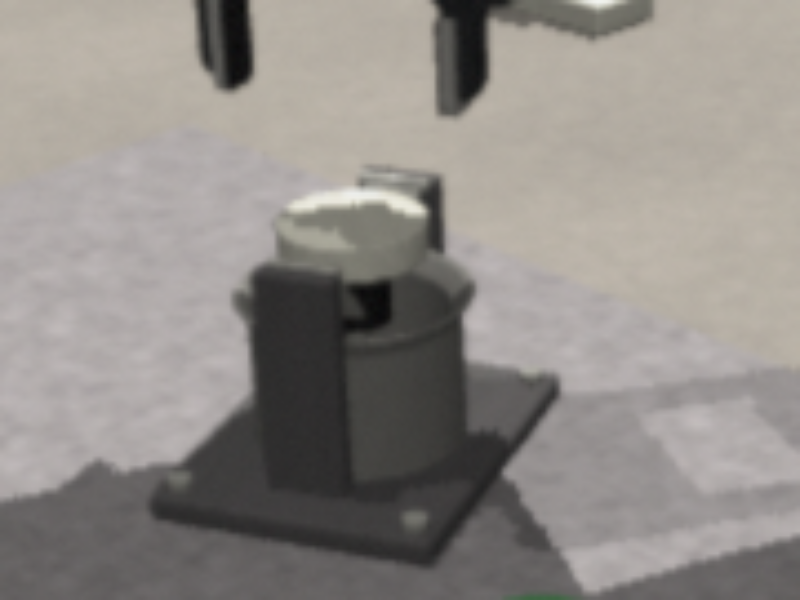

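The blank sits level on the follower at crop (352,222), with the fingers clear. I'll close the fingers and press down.

Emit:
step_arm:
  commands: [0,0,0,0,0,0,0,0,0,0,0,0,0,0,0,0,0,0,0,0,0,0,0,0,0,0,0,0,0,0,0,0,0,0,0,0,0,0,0.004,0,0,0,0,0,0.012,0,0,0,0,0,0.02,0,0,0,0,0,0.025,0,0,0]
  jaw: 0

```text
t: 15.45
tcp_pos: [0.5101, -0.1185, 0.116]
tool_rot: [0.975, 0.223, -0.001, -0.001]
force: [-0.1, 0.3, -0.5]
finger_gap: 0.003
gripper_force: 0.0
```

Emit:
step_arm:
  commands: [0,0,0.004,0,0,0,0,0,0.008,0,0,0,0,0,0.012,0,0,0,0,0,0.016,0,0,0,0,0,0.02,0,0,0,0,0,0.024,0,0,0,0,0,0.028,0,0,0,0,0,0.032,0,0,0,0,0,0.034,0,0,0,0,0,0.034,0,0,0]

```text
t: 16.45
tcp_pos: [0.5111, -0.1189, 0.0834]
tool_rot: [0.975, 0.223, 0.001, 0.0]
force: [0.4, 1.2, 2.7]
finger_gap: -0.003
gripper_force: 1.4
```

Emit:
step_arm:
  commands: [0,0,0.004,0,0,0,0,0,0.008,0,0,0,0,0,0.012,0,0,0,0,0,0.016,0,0,0,0,0,0.019,0,0,0,0,0,0.021,0,0,0,0,0,0.023,0,0,0,0,0,0.0235,0,0,0,0,0,0.0235,0,0,0,0,0,0.0235,0,0,0]

```text
t: 17.45
tcp_pos: [0.5112, -0.1189, 0.0599]
tool_rot: [0.975, 0.223, 0.001, 0.0]
force: [0.7, -0.0, 5.5]
finger_gap: 0.002
gripper_force: 2.7
```

Run:
```python
from h import *;from station import manip
S=manip.snapshot("scene");s=manip.sense();print(s["t"],s["tcp_pos"],s["force"],s["ft_torque"])
cv2.imwrite("pics/f.png",cv2.resize(S["pixels"][130:265,200:380],(800,600)))
```

```text
17.5 [ 0.51116621 -0.1188801   0.05994199] [0.25491629 0.5421652  5.95186528] [ 0.12320518 -0.17231317  0.02473645]
```

View pics/f.png

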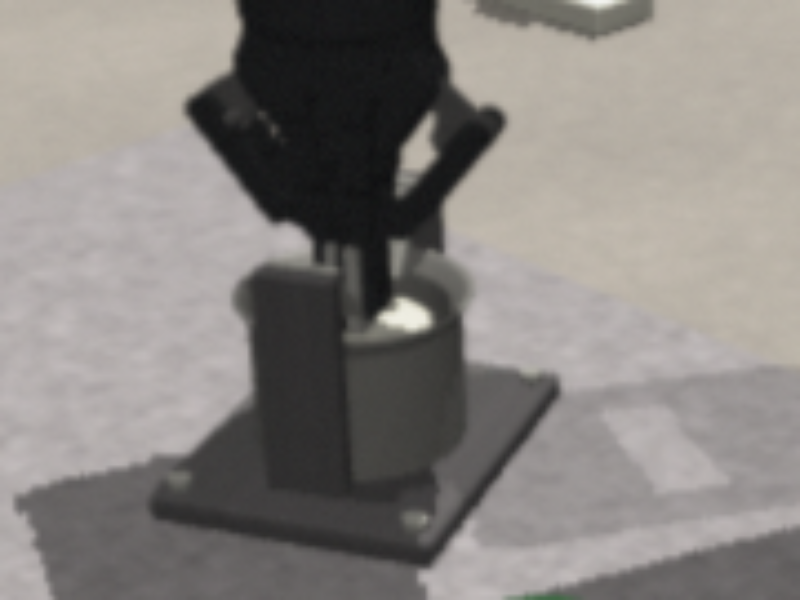

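The blank is down in the tube, its top edge visible at crop (405,315). The 6–7 N fits the spring. I'll press 1 mm more, then draw back slowly.

Emit:
step_arm:
  commands: [0,0,0.001,0,0,0,0,0,0.001,0,0,0,0,0,0.001,0,0,0,0,0,-0.002,0,0,0,0,0,-0.005,0,0,0,0,0,-0.008,0,0,0,0,0,-0.011,0,0,0,0,0,-0.014,0,0,0,0,0,-0.018,0,0,0,0,0,-0.024,0,0,0]

```text
t: 18.5
tcp_pos: [0.5092, -0.1183, 0.0832]
tool_rot: [0.975, 0.223, -0.001, -0.001]
force: [-0.6, 0.4, 0.7]
finger_gap: 0.001
gripper_force: 0.0
```

Emit:
step_arm:
  commands: [0,0,-0.01,0,0,0,0,0,-0.03,0,0,0,0,0,-0.055,0,0,0,0,0,-0.08,0,0,0,0,0,-0.1,0,0,0,-0.02,0,-0.11,0,0,0,-0.04,0.02,-0.12,0,0,0,-0.06,0.05,-0.12,0,0,0,-0.07,0.08,-0.12,0,0,0,-0.07,0.09,-0.12,0,0,0]

```text
t: 19.5
tcp_pos: [0.4869, -0.2333, 0.2045]
tool_rot: [0.975, 0.222, 0.0, 0.001]
force: [0.2, 0.3, 0.5]
finger_gap: -0.0
gripper_force: 0.0
```

Run:
```python
from h import *;from station import manip
S=manip.snapshot("scene");T=manip.snapshot("top");s=manip.sense();print(s["t"],s["tcp_pos"],s["force"])
cv2.imwrite("pics/g.png",np.hstack([cv2.resize(S["pixels"][150:250,230:330],(400,400)),cv2.resize(T["pixels"][252:372,385:505],(400,400))]))
```

```text
19.6 [ 0.48701243 -0.231394    0.20392541] [-0.51286638  0.67088764  0.52748829]
```

View pics/g.png

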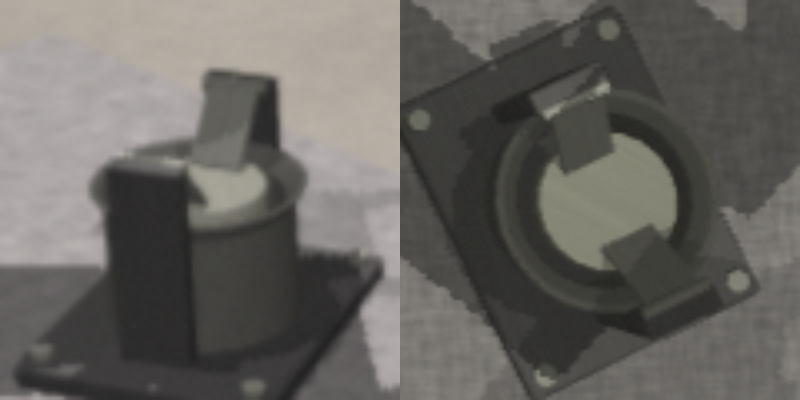

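In the top view (right half), both catches lie over the blank's face, at (580,140) and (645,260). The blank is centred in the tube at (608,200) and level, and the arm is clear.

```bash
python3 -c "
from station import manip
print(manip.sign_off())"
```

```text
the job is handed in; nothing more can be done
None
```

The job is handed in: the last picture shows the solid blank level in the tube under both catches, with the arm clear at about 20 s, though `sign_off()` returned no verdict; early on I sent a few moves in millimetres instead of metres, and the arm swung wide but touched nothing.

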